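Interleave and stack the crispbread

ROBOT

A 6-joint arm with a two-finger parallel gripper is mounted at the origin on the work surface. World frame = base frame: x ahead of the robot, y to its left, z up, the work surface at z = 0. Lengths are in m, angles in degrees, forces in N, time in s.
With the tool pointing down it reaches from about 0.35 to 0.875 m from the base axis. Payload 4.2 kg.
Tool frame: the origin (TCP) lies midway between the tips of the shut fingers; the grasp point (between the pads) lies 19 mm behind it; x points along the fingers, y is the direction in which the jaws open and shut, and the axes are right-handed (so a half turn about x gives the same grasp; the last joint's range is limited). The gripper opens to 87 mm and grips with 3 to 60 N. Pads are 19 mm wide; open, the fingers measure 117 mm over their backs; the gripper's body (75 mm by 190 mm) begins 51 mm behind the grasp point.
Start: joints at [-51.245, 22.042, 0.453, 0, -68.411, -14.817], TCP at [0.254, -0.571, 0.223] pointing down, gripper open.
Joint ranges: [-179.83, 179.83], [-69.29, 118.12], [-61.27, 80.66], [-181.25, 117.63], [-171.15, -9.14], [-177.46, 177.46]. Speed limits (degrees/s): [159.86, 159.86, 180, 180, 180, 180].

INTERFACE

Orientations are given as a 3x3 rotation matrix whose columns are the frame's x, y, z axes.
In Python, from station import r gives the robot as it stands.
- The arm moves only by the tool play_rows, never from a script. Its argument "plan" is a list that holds one entry, the list of rows, each a list of 6 numbers: the shift along the tool's x, y, z in cm, then the turn, a rotation vector about the tool's x, y, z in units of 10 degrees (1.0 is 10 degrees). A call has 1 to 5 rows; each row is the pose to reach, as a shift and turn from the pose commanded when the call began, along the tool's axes at that moment; what a row does not reach only later rows make up. A row lasts 1/8 s, in which the tool goes at most 62.5 mm and 10.7 degrees, less where a joint would pass 70% of its speed; a pose out of reach is approached as far as the arm can. A call with a gripper value outside its range is refused whole. "hand" is the opening, from 0 (shut) to 1 (fully open), set as the call begins (left out, the last holds). The fingers move at their own pace and stop on an object; the grip force is fixed at half the most. Time passes only in rows, so rows that repeat a pose let the fingers close. It gives the time, the measured TCP pose, the force and the opening at its end, in the units of the state.
- r.sense(): the state, without advancing time (a new reading comes with each control period).
- r.capture(name): name is "scene" or "top"; returns (picture, depth): 420x560x3 uint8, blue, green, red; 420x560 float32, m along the optical axis (not along the pixel's ray), 0 where there is no reading.
- r.get_calibration(name): a dict with "vfov" (degrees; the focal length in pixels is half the picture's height over the tangent of half this angle, whatever the lens; pixels are square), "cx", "cy" (the principal point, pixels), "rvec" (rotation vector, rad) and "tvec" (3), from world to camera coordinates, as OpenCV has them. Camera axes: x right, y down, z forward; pixel columns grow to the right and rows downward; lengths in m; the calibration is good to about 2 mm. A picture is of the moment at which its call begins. get_calibration takes no time and is no camera call.
- r.finish_job(): hands the job in, once; it reports no verdict.
The state is a dict: "time_s": time; "joints": joint angles; "joint_velocities": joint speeds; "effort": joint torques, N m; "tcp_pos": TCP position; "ee_rot": TCP orientation; "wrist_force": force on the tool from outside, world axes, zero at the start; "moment": the same for the moment, N m; "gripper_width": opening from 0.0 (shut) to 1.0 (fully open).
Only numpy, scipy, OpenCV 4.12 (cv2) and the standard library are available. Lean on these libraries where they do the work, as an engineer would, in place of code of your own. Each camera call takes 0.05 s, during which the arm holds its last target.

TASK

Lay the green separator sheet flat and square on the pale crispbread slab that lies on the dark wooden board, then lay the other pale slab flat and square on top of the sheet. Lower each one down gently rather than dropping it, do not shift the bottom slab, and leave the dark rye slab where it is.

Things in the scene. Friction and masses are not known exactly. Their poses are not given: they have to be found in the camera images.
- sheet_mid (a point): Centre (half-way up) of the green separator: a stiff flat plastic sheet 160 x 62 x 5 mm, 40 to 70 g. Its x axis runs along the 160 mm length, y along the 62 mm width, z up. It starts flat and roughly centred on a fixed wooden stand that is 140 mm long, only 34 mm wide and 30 mm high, so the sheet's long edges overhang by about 14 mm with free space beneath. A red sheet of the same size farther from the robot is not part of the job.
- slab_mid (a point): Centre (half-way up) of the pale golden crispbread slab that is to go on top: rigid, 150 x 56 x 24 mm, 90 to 180 g, small holes on its upper face. x along the 150 mm length, y along the 56 mm width, z up. It starts lying flat directly on the table.
- base_mid (a point): Centre (half-way up) of the pale golden crispbread slab that is the bottom layer: loose, same kind and size as the other (150 x 56 x 24 mm), x along its length, z up. It lies flat, roughly centred, on a fixed dark wooden board 190 x 90 x 14 mm, so its upper face is 38 mm above the table.
- rye_mid (a point): Centre (half-way up) of the dark brown rye slab: same size (150 x 56 x 24 mm), lying flat on the table; not to be used or moved.
Things that resemble listed ones, but are neither listed nor needed, are in the scene too. What is shaped like the part that bears base_mid but orange or pink is not meant.

How it is judged:
By the outcome, as a careful person would: the job done as asked, in the order asked, and still so for the second after the job is handed in, with the robot touching nothing.
It also fails if it takes over 64 s, if anything falls off the work surface, if the arm or the gripper's body presses on something with over 40 N, if the wrist force passes 120 N, or if a joint passes its speed limit or range.

## Working session

There is one attempt and no reset: what is moved stays moved. The work goes in short steps, Python scripts to look and compute and a tool call to move; the robot and the scene stay as the last step left them, time stands still between calls to the robot, and variables do not carry over. Pictures are saved under pics/ and viewed, and the job is handed in when it is done.

Besides the shell and the picture viewer there is one more tool, called after "Emit:" as name(argument=value, ...), one argument or row to a line, values as JSON. play_rows: Moves the arm, as the interface text tells. Its arguments: {"type":"object","properties":{"plan":{"type":"array","items":{"type":"array","items":{"type":"array","items":{"type":"number"}}}},"hand":{"type":"number"}},"required":["plan"]}

```bash
ls; mkdir -p pics; python3 - <<'E'
from station import r
import cv2,numpy as np
s=r.sense();print({k:np.round(v,3).tolist() for k,v in s.items()})
for n in("scene","top"):
    p,d=r.capture(n);cv2.imwrite(f"pics/{n}0.png",p);np.save(f"pics/{n}0.npy",d);print(n,r.get_calibration(n),(d>0).mean())
E
```

```text
pics
{'time_s': 0.0, 'joints': [-51.244, 22.09, 0.379, -0.029, -68.41, -14.818], 'joint_velocities': [0.003, 0.048, -0.021, -0.01, 0.045, -0.005], 'effort': [0.0, -39.066, 18.74, 4.22, 0.011, -0.0], 'tcp_pos': [0.253, -0.571, 0.221], 'ee_rot': [[-0.001, -0.406, 0.914], [0.002, 0.914, 0.406], [-1.0, 0.002, -0.0]], 'wrist_force': [-0.362, -0.456, 0.63], 'moment': [0.03, 0.026, -0.014], 'gripper_width': 1.003}
scene {'vfov': 49.732518718979335, 'cx': 278.8181493005868, 'cy': 212.1539060855476, 'rvec': array([ 1.79524151,  1.95596491, -0.63142401]), 'tvec': array([ 0.0365024 , -0.34692352,  1.46828033])} 0.9960204081632653
top {'vfov': 42.372589317310286, 'cx': 278.857367590086, 'cy': 208.7572339511944, 'rvec': array([ 2.1799651 , -2.19511085,  0.02807529]), 'tvec': array([0.02758855, 0.46411512, 1.51585094])} 0.9961267006802721
```

View pics/scene0.png

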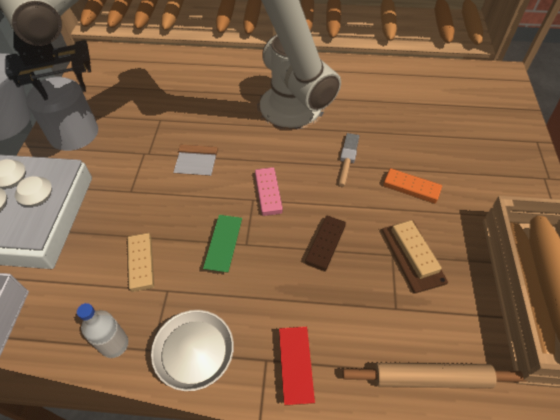

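View pics/top0.png

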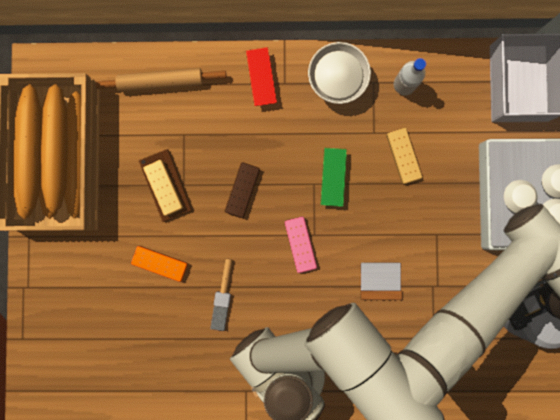

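Top view: the free pale slab is at about (404,156), the green sheet at (334,177), the base slab on the dark board at (163,188) and the rye at (242,190). The arm hides none of them. Next I measure them in both views.

```bash
cat > h.py <<'E'
import cv2,numpy as np
from station import r
def cam(n):
    c=r.get_calibration(n);f=210/np.tan(np.radians(c['vfov']/2))
    R,_=cv2.Rodrigues(np.array(c['rvec']));return f,c['cx'],c['cy'],R,np.array(c['tvec'])
def onplane(n,uv,z):
    f,cx,cy,R,t=cam(n);uv=np.atleast_2d(np.asarray(uv,float))
    d=np.c_[(uv[:,0]-cx)/f,(uv[:,1]-cy)/f,np.ones(len(uv))]@R
    o=-R.T@t
    return o+d*((z-o[2])/d[:,2])[:,None]
def proj(n,P):
    f,cx,cy,R,t=cam(n);q=np.atleast_2d(P)@R.T+t
    return np.c_[f*q[:,0]/q[:,2]+cx,f*q[:,1]/q[:,2]+cy]
def depthpts(n,D,m):
    f,cx,cy,R,t=cam(n);v,u=np.nonzero(m&(D>0));z=D[v,u]
    return (np.c_[(u-cx)/f*z,(v-cy)/f*z,z]-t)@R
def comp(mask,uv):
    k,l=cv2.connectedComponents(mask.astype(np.uint8));return l==l[uv[1],uv[0]]
def masks(p):
    h=cv2.cvtColor(p,cv2.COLOR_BGR2HSV);H,S,V=[h[...,i].astype(int) for i in range(3)]
    return H,S,V
def rect(n,m,z):
    c=max(cv2.findContours(m.astype(np.uint8),cv2.RETR_EXTERNAL,cv2.CHAIN_APPROX_NONE)[0],key=cv2.contourArea)
    P=onplane(n,cv2.convexHull(c)[:,0],z)[:,:2]
    (cx,cy),(w,h),a=cv2.minAreaRect((P*1000).astype(np.float32))
    if w<h:w,h,a=h,w,a+90
    return np.round([cx,cy,w,h,(a+90)%180-90],1)
E
python3 - <<'E'
from h import *
for n,pts in(("top",dict(slab=(404,150),green=(334,177),base=(166,195),rye=(242,190),red=(262,77),pink=(300,245))),("scene",dict(slab=(140,258),green=(223,243),base=(416,250),rye=(326,243)))):
    p=cv2.imread(f"pics/{n}0.png");D=np.load(f"pics/{n}0.npy");H,S,V=masks(p)
    for k,(u,v) in pts.items():
        print(n,k,H[v,u],S[v,u],V[v,u],np.round(depthpts(n,D,(np.indices(D.shape)[0]==v)&(np.indices(D.shape)[1]==u)),4))
p=cv2.imread("pics/top0.png");cv2.imwrite("pics/zoomtop.png",cv2.resize(p[120:230,130:440],None,fx=2.5,fy=2.5,interpolation=cv2.INTER_NEAREST))
p=cv2.imread("pics/scene0.png");cv2.imwrite("pics/zoomscene.png",cv2.resize(p[200:310,120:450],None,fx=2.4,fy=2.4,interpolation=cv2.INTER_NEAREST))
E
```

```text
top slab 19 151 228 [[ 0.6255 -0.3267  0.0243]]
top green 64 175 144 [[ 0.55   -0.1296  0.0373]]
top base 19 146 232 [[0.5032 0.3361 0.0456]]
top rye 12 136 73 [[0.5172 0.1272 0.0224]]
top red 2 225 230 [[0.8343 0.0689 0.0337]]
top pink 2 120 225 [[ 0.3624 -0.034   0.0308]]
scene slab 16 128 204 [[ 0.6095 -0.3267  0.0206]]
scene green 62 127 130 [[ 0.5578 -0.1269  0.0345]]
scene base 17 125 213 [[0.539  0.3472 0.0364]]
scene rye 11 146 70 [[0.5294 0.1283 0.0235]]
```

View pics/zoomtop.png

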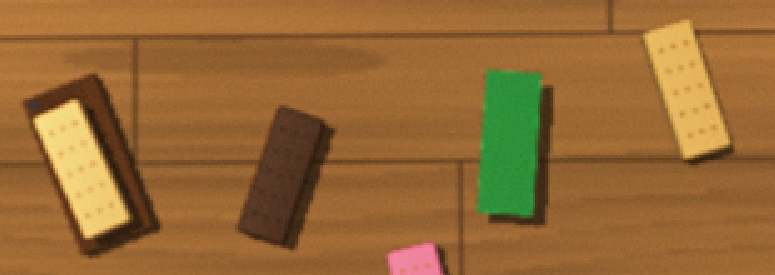

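View pics/zoomscene.png

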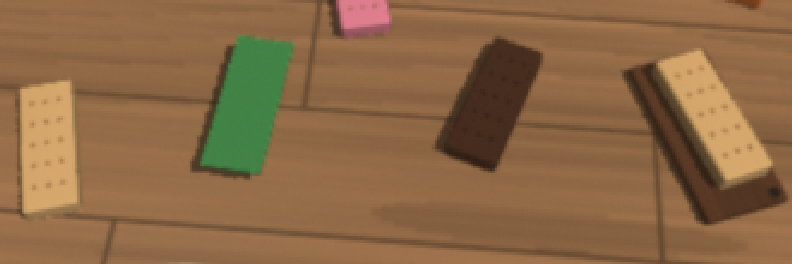

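```bash
cat >> h.py <<'E'
def pose(n,p,name,uv,z,show=None):
    s=4
    q=cv2.resize(p,None,fx=s,fy=s,interpolation=cv2.INTER_CUBIC);H,S,V=masks(q)
    if name=='green': m=(H>45)&(H<80)&(S>90)&(V>(105 if n=='top' else 95))
    elif name=='rye': m=(V<95)&(V>60)
    else: m=(H>12)&(H<27)&(V>(195 if n=='top' else 175))
    m=cv2.morphologyEx(m.astype(np.uint8),cv2.MORPH_CLOSE,np.ones((13,13)))
    m=cv2.morphologyEx(m,cv2.MORPH_OPEN,np.ones((9,9)))>0
    m=comp(m,(int(uv[0]*s),int(uv[1]*s)))
    v,u=np.nonzero(m)
    P=onplane(n,np.c_[(u+.5)/s-.5,(v+.5)/s-.5],z)[:,:2]
    # min-area rect + moments
    c=P.mean(0);C=np.cov((P-c).T);w,E=np.linalg.eigh(C)
    L=np.sqrt(12*w);e=E[:,1]
    hull=cv2.convexHull((P*1000).astype(np.float32))
    (cx,cy),(a,b),_=cv2.minAreaRect(hull)
    bx=cv2.boxPoints(cv2.minAreaRect(hull));e1=bx[1]-bx[0];e2=bx[2]-bx[1]
    ee=e1 if np.hypot(*e1)>np.hypot(*e2) else e2
    ang=lambda e:np.degrees(np.arctan2(e[1],e[0]))%180
    print(n,name,'moments c',np.round(c*1000,1),'LxW',np.round(L[::-1]*1000,1),'ang %.2f'%ang(e),'| rect c',np.round([cx,cy],1),np.round(sorted([a,b]),1),'ang %.2f'%ang(ee))
    return c,ang(e),m
E
python3 - <<'E'
from h import *
for n,pts in(("top",dict(slab=(404,150),green=(334,177),base=(166,195),rye=(242,190))),("scene",dict(slab=(140,258),green=(223,243),base=(416,250),rye=(326,243)))):
    p=cv2.imread(f"pics/{n}0.png")
    for k,uv in pts.items():
        pose(n,p,k,uv,dict(slab=.024,green=.035,base=.038,rye=.024)[k])
E
```

```text
top slab moments c [ 611.7 -326.5] LxW [146.4  52.6] ang 16.95 | rect c [ 612.  -326.4] [ 54.1 147.7] ang 16.69
top green moments c [ 551.  -127.7] LxW [158.6  60.9] ang 175.72 | rect c [ 551.1 -127.8] [ 62.  159.8] ang 175.76
top base moments c [526.1 349.6] LxW [146.6  53.1] ang 23.91 | rect c [526.2 349.9] [ 53.8 147.5] ang 23.88
top rye moments c [514.6 121.4] LxW [147.2  66.2] ang 161.54 | rect c [514.4 121.4] [ 69.7 150.2] ang 160.67
scene slab moments c [ 618.  -324.7] LxW [148.   52.9] ang 17.17 | rect c [ 614.9 -325.7] [ 53.6 149.3] ang 17.16
scene green moments c [ 558.2 -127.7] LxW [158.5  61.5] ang 175.69 | rect c [ 554.8 -127.5] [ 62.6 159.9] ang 176.00
scene base moments c [531.5 350.5] LxW [147.7  51.8] ang 23.98 | rect c [528.4 349.6] [ 52.9 149.1] ang 23.89
scene rye moments c [529.5 121.9] LxW [154.1  64.2] ang 160.26 | rect c [525.1 122.3] [ 67.5 158.1] ang 160.75
```

```bash
cat >> h.py <<'E'
def go(x,y,z,yaw):
    """yaw = long axis angle (tool z dir), mod 180. prints cm & 10deg units from measured pose"""
    s=r.sense();R=np.array(s['ee_rot']);p=np.array(s['tcp_pos'])
    cur=np.degrees(np.arctan2(R[1,2],R[0,2]));d=(yaw-cur+90)%180-90
    c,sn=np.cos(np.radians(cur+d)),np.sin(np.radians(cur+d))
    T=np.array([[0,-sn,c],[0,c,sn],[-1,0,0]])
    rv,_=cv2.Rodrigues(R.T@T)
    print('t %.2f'%s['time_s'],'tcp',np.round(p,4),'yaw %.2f'%cur,'F',np.round(s['wrist_force'],2),'w %.3f'%s['gripper_width'],'J',np.round(s['joints'],1))
    print(' shift cm',np.round(R.T@(np.array([x,y,z])-p)*100,2),'turn',np.round(np.degrees(rv[:,0])/10,3))
E
python3 - <<'E'
from h import *
go(.553,-.128,.12,175.8)
E
```

```text
t 0.10 tcp [ 0.2534 -0.5707  0.2216] yaw 23.93 F [ 0.3  -0.68 -0.45] w 1.000 J [-51.2  22.1   0.4  -0.  -68.4 -14.8]
 shift cm [10.21 28.3  45.34] turn [ 2.813 -0.003 -0.011]
```

Emit:
play_rows(
  plan=[
    [[0.5,2,3,0.2,0,0],[1.5,5,8,0.6,0,0],[2.5,8.5,13.5,1.0,0,0],[3.5,12,19,1.4,0,0],[4.5,15,24,1.8,0,0]],
  ],
  hand=1,
)

```text
time_s: 0.72
tcp_pos: [0.4107, -0.3378, 0.1777]
ee_rot: [[-0.0, -0.101, 0.995], [0.0, 0.995, 0.101], [-1.0, 0.0, -0.0]]
wrist_force: [0.8, -0.5, 0.4]
gripper_width: 1.0
```

```bash
python3 - <<'E'
from h import *
go(.553,-.128,.12,175.8)
E
```

```text
t 0.72 tcp [ 0.4107 -0.3378  0.1777] yaw 5.79 F [ 0.82 -0.48  0.41] w 1.000 J [-22.   15.2 -16.5  -0.  -58.3 -62.3]
 shift cm [ 5.77 19.44 16.27] turn [ 0.999 -0.    -0.001]
```

Emit:
play_rows(
  plan=[
    [[1.2,4,3.3,0.2,0,0],[2.8,9,7.5,0.5,0,0],[4.2,14,11.7,0.8,0,0],[5.3,18,15,1.0,0,0],[5.7,19.3,16.2,1.0,0,0]],
  ],
)

```text
time_s: 1.35
tcp_pos: [0.5521, -0.1282, 0.1198]
ee_rot: [[-0.002, 0.067, 0.998], [0.0, 0.998, -0.067], [-1.0, 0.0, -0.002]]
wrist_force: [-0.0, -0.9, -0.0]
gripper_width: 1.004
```

```bash
python3 - <<'E'
from h import *
go(.553,-.128,.020,175.8)
for n in("scene","top"):
    p,d=r.capture(n);cv2.imwrite(f"pics/{n}1.png",p)
go(.553,-.128,.020,175.8)
E
```

```text
t 1.35 tcp [ 0.5521 -0.1282  0.1198] yaw -3.85 F [-0.01 -0.91 -0.02] w 1.004 J [  3.3  21.9 -15.8  -0.  -52.3 -97.1]
 shift cm [9.98 0.02 0.11] turn [ 0.035 -0.011  0.   ]
t 1.45 tcp [ 0.5516 -0.1295  0.1201] yaw -3.91 F [-0.75  0.37  0.62] w 1.000 J [  3.2  21.9 -15.8  -0.  -52.4 -97.1]
 shift cm [10.01  0.16  0.14] turn [ 0.029 -0.01   0.001]
```

View pics/scene1.png

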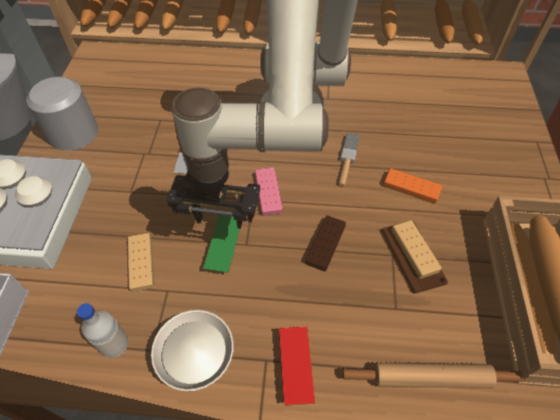

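View pics/top1.png

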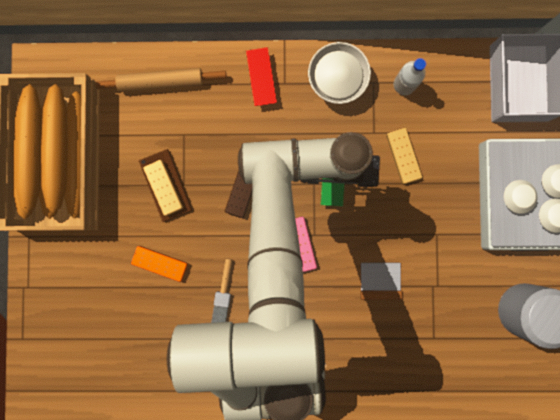

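The gripper hovers square over the green sheet (scene about (213,200)). Now I go down and grip its overhanging long edges.

Emit:
play_rows(
  plan=[
    [[2,0.05,0.1,0.02,0,0],[5,0.1,0.1,0.03,0,0],[8,0.1,0.1,0.03,0,0],[9.6,0.1,0.1,0.03,0,0],[10,0.1,0.1,0.03,0,0]],
  ],
)

```text
time_s: 2.08
tcp_pos: [0.5516, -0.1309, 0.0206]
ee_rot: [[-0.002, 0.077, 0.997], [-0.0, 0.997, -0.077], [-1.0, -0.0, -0.002]]
wrist_force: [-0.2, 0.6, 0.2]
gripper_width: 1.005
```

Emit:
play_rows(
  plan=[
    [[0,0,0,0,0,0],[0,0,0,0,0,0],[0,0,0,0,0,0],[0,0,0,0,0,0],[0,0,0,0,0,0]],
  ],
  hand=0.6,
)

```text
time_s: 2.7
tcp_pos: [0.5528, -0.1299, 0.0219]
ee_rot: [[0.001, 0.076, 0.997], [-0.0, 0.997, -0.076], [-1.0, 0.0, 0.001]]
wrist_force: [-0.0, 1.1, 4.1]
gripper_width: 0.705
```

```bash
python3 - <<'E'
from h import *
p,d=r.capture("scene");cv2.imwrite(f"pics/s2.png",cv2.resize(p[120:320,100:300],None,fx=3,fy=3))
go(.553,-.128,.020,175.8)
E
```

```text
t 2.75 tcp [ 0.5528 -0.1299  0.0218] yaw -4.34 F [-0.82  1.09  5.43] w 0.702 J [  3.1  29.2 -21.2   0.  -39.5 -97.5]
 shift cm [0.18 0.19 0.01] turn [-0.014  0.006 -0.   ]
```

View pics/s2.png

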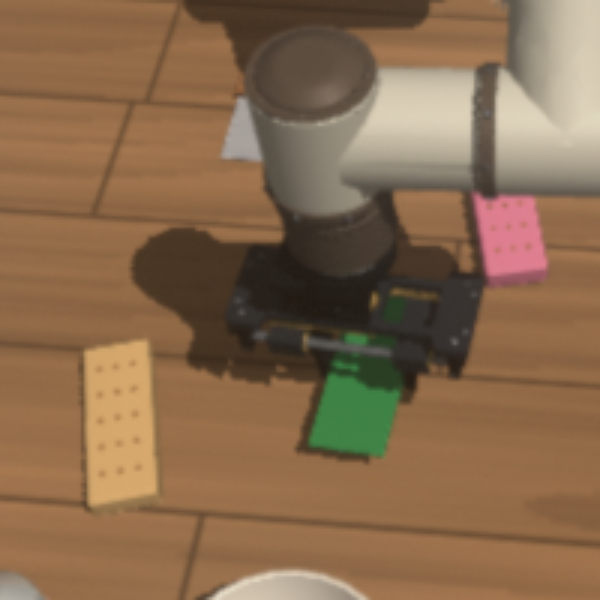

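The fingers stopped at 0.70 (61 mm), which matches the sheet's 62 mm width. Lifting slowly.

Emit:
play_rows(
  plan=[
    [[-0.3,0,0,0,0,0],[-1,0,0,0,0,0],[-2.5,0,0,0,0,0],[-5,0,0,0,0,0],[-7,0,0,0,0,0]],
  ],
  hand=0.55,
)

```text
time_s: 3.38
tcp_pos: [0.5528, -0.13, 0.093]
ee_rot: [[0.002, 0.076, 0.997], [-0.0, 0.997, -0.076], [-1.0, -0.0, 0.002]]
wrist_force: [-0.1, -0.3, 0.1]
gripper_width: 0.706
```

Emit:
play_rows(
  plan=[
    [[-1,0,0,0,0,0],[-1.5,0,0,0,0,0],[-1.5,0,0,0,0,0]],
  ],
)

```text
time_s: 3.75
tcp_pos: [0.5522, -0.1299, 0.1061]
ee_rot: [[-0.0, 0.076, 0.997], [0.0, 0.997, -0.076], [-1.0, 0.0, -0.0]]
wrist_force: [-0.7, -0.3, -0.2]
gripper_width: 0.699
```

```bash
python3 - <<'E'
from h import *
p,d=r.capture("scene");cv2.imwrite(f"pics/s3.png",cv2.resize(p[120:320,100:300],None,fx=3,fy=3));np.save("pics/s3.npy",d);cv2.imwrite("pics/s3f.png",p)
p,d=r.capture("top");cv2.imwrite(f"pics/t3f.png",p);np.save("pics/t3.npy",d)
go(.526,.35,.107,23.9)
E
```

```text
t 3.85 tcp [ 0.5518 -0.1299  0.1054] yaw -4.36 F [-0.23  0.7  -0.98] w 0.706 J [  3.1  22.9 -16.8  -0.  -50.4 -97.5]
 shift cm [-0.15 47.66 -6.23] turn [-2.826e+00 -9.000e-03 -2.000e-03]
```

View pics/s3.png

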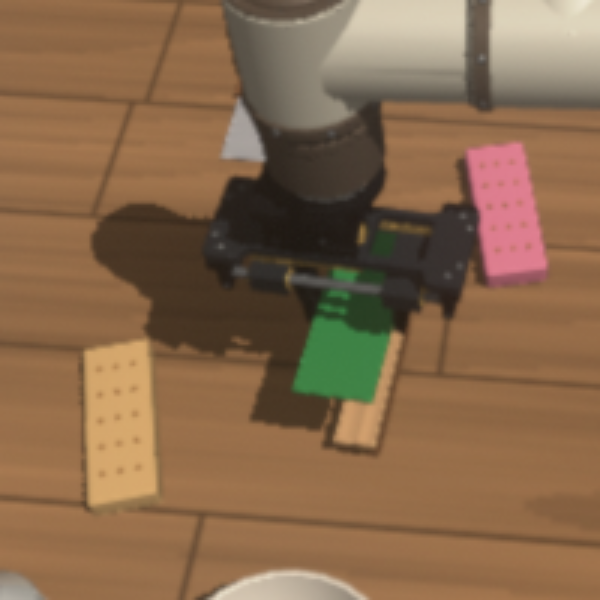

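View pics/t3f.png

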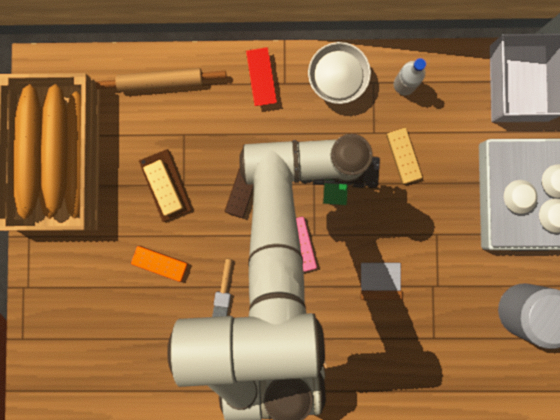

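```bash
python3 - <<'E'
from h import *
import sys
for n,f,dn in(("scene","s3f","s3"),("top","t3f","t3")):
    p=cv2.imread(f"pics/{f}.png");D=np.load(f"pics/{dn}.npy");H,S,V=masks(p)
    m=(H>45)&(H<80)&(S>70)&(V>50);m=cv2.morphologyEx(m.astype(np.uint8),cv2.MORPH_OPEN,np.ones((3,3)))
    k,l,st,_=cv2.connectedComponentsWithStats(m);i=1+np.argmax(st[1:,4]);m=l==i
    me=cv2.erode(m.astype(np.uint8),np.ones((5,5)))>0
    P=depthpts(n,D,me);A=np.c_[P[:,:2]-[.552,-.128],np.ones(len(P))]
    print(n,m.sum(),'plane',np.linalg.lstsq(A,P[:,2],rcond=None)[0],'medz',np.median(P[:,2]),'x range',P[:,0].min(),P[:,0].max())
    c=cv2.findContours(m.astype(np.uint8),cv2.RETR_EXTERNAL,cv2.CHAIN_APPROX_NONE)[0][0]
    ap=cv2.approxPolyDP(cv2.convexHull(c),2,True)[:,0];print(ap.tolist());print(np.round(onplane(n,ap,.1187)[:,:2]*1000,0).tolist())
E
```

```text
scene 910 plane [-0.00020168  0.00647418  0.11725957] medz 0.11723811142781126 x range 0.5433182773942768 0.627874691789269
[[209, 216], [226, 219], [229, 223], [223, 253], [198, 250]]
[[537.0, -155.0], [542.0, -113.0], [553.0, -105.0], [634.0, -106.0], [631.0, -163.0]]
top 454 plane [0.00508056 0.02493139 0.11946769] medz 0.1190940823463946 x range 0.4755193928077014 0.5203870951979138
[[346, 184], [345, 204], [324, 202], [325, 183]]
[[523.0, -154.0], [470.0, -151.0], [476.0, -96.0], [526.0, -99.0]]
```

The sheet is level in the grip (plane slope under 0.03) and its centre is within about 1 mm of the TCP. Carrying it over to the base slab.

Emit:
play_rows(
  plan=[
    [[0,2,-0.3,-0.2,0,0],[0,7,-0.9,-0.6,0,0],[0,13,-1.7,-1.0,0,0],[0,19,-2.5,-1.4,0,0],[0,25,-3.3,-1.8,0,0]],
  ],
)

```text
time_s: 4.47
tcp_pos: [0.5375, 0.1245, 0.1058]
ee_rot: [[-0.0, -0.24, 0.971], [-0.0, 0.971, 0.24], [-1.0, -0.0, -0.001]]
wrist_force: [0.3, -0.0, 0.1]
gripper_width: 0.704
```

```bash
python3 - <<'E'
from h import *
go(.5265,.35,.095,23.9)
E
```

```text
t 4.47 tcp [0.5375 0.1245 0.1058] yaw 13.86 F [ 0.34 -0.04  0.06] w 0.704 J [  29.9   21.5  -18.9   -0.   -49.6 -106. ]
 shift cm [ 1.08 22.16  4.33] turn [-1.004 -0.003  0.   ]
```

Emit:
play_rows(
  plan=[
    [[0.2,6,1.2,-0.3,0,0],[0.4,12,2.4,-0.6,0,0],[0.7,17.5,3.4,-0.8,0,0],[0.9,21,4.1,-1.0,0,0],[1.0,22,4.3,-1.0,0,0]],
  ],
)

```text
time_s: 5.1
tcp_pos: [0.527, 0.3486, 0.0952]
ee_rot: [[-0.001, -0.405, 0.914], [-0.001, 0.914, 0.405], [-1.0, -0.0, -0.001]]
wrist_force: [-0.2, -0.1, -0.3]
gripper_width: 0.707
```

Emit:
play_rows(
  plan=[
    [[0,0,0,0,0,0],[0,0,0,0,0,0]],
  ],
)

```text
time_s: 5.35
tcp_pos: [0.5281, 0.3446, 0.096]
ee_rot: [[-0.001, -0.4, 0.916], [-0.001, 0.916, 0.4], [-1.0, -0.0, -0.001]]
wrist_force: [-0.5, 0.1, 0.3]
gripper_width: 0.708
```

```bash
cat >> h.py <<'E'
def snap(tag,x0,x1,y0,y1,n="scene"):
    p,d=r.capture(n);cv2.imwrite(f"pics/{tag}f.png",p);np.save(f"pics/{tag}.npy",d)
    c=p[y0:y1,x0:x1];k=min(800/c.shape[1],600/c.shape[0]);cv2.imwrite(f"pics/{tag}.png",cv2.resize(c,None,fx=k,fy=k,interpolation=cv2.INTER_CUBIC));print('zoom',k)
    return p,d
E
python3 - <<'E'
from h import *
go(.5265,.35,.060,23.9)
snap("s4",340,480,160,300);snap("t4",100,240,120,260,"top")
go(.5265,.35,.060,23.9)
E
```

```text
t 5.35 tcp [0.5281 0.3446 0.096 ] yaw 23.58 F [-0.48  0.06  0.26] w 0.708 J [  47.8   28.9   -8.    -0.   -53.2 -114.2]
 shift cm [3.6  0.56 0.07] turn [-0.032 -0.005  0.002]
zoom 4.285714285714286
zoom 4.285714285714286
t 5.45 tcp [0.5285 0.3445 0.0963] yaw 23.55 F [ 0.38 -0.36 -0.34] w 0.705 J [  47.8   28.8   -7.9   -0.   -53.2 -114.2]
 shift cm [3.63 0.58 0.04] turn [-0.035 -0.001  0.   ]
```

View pics/s4.png

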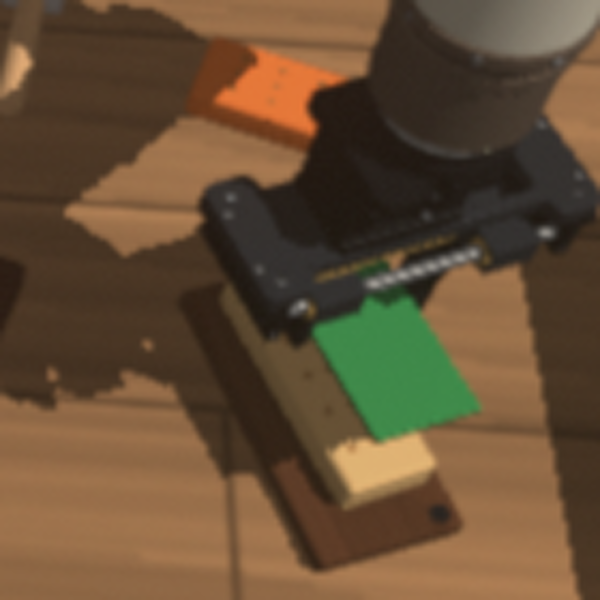

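View pics/t4.png

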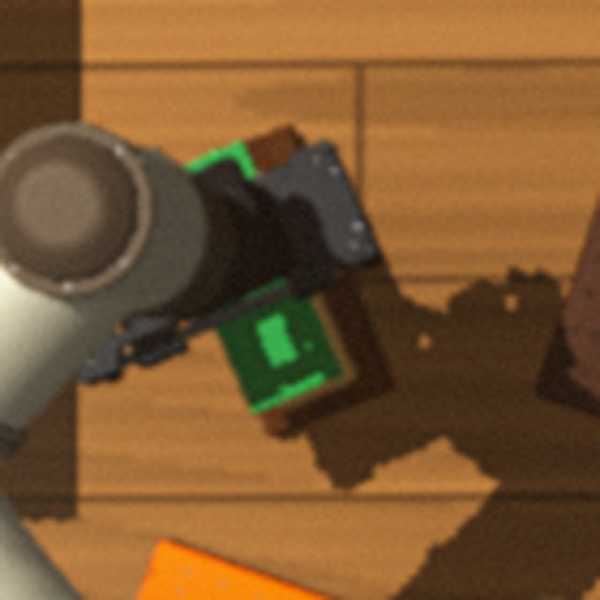

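Emit:
play_rows(
  plan=[
    [[0.8,0.3,0,-0.03,0,0],[2,0.55,0.05,-0.03,0,0],[3,0.55,0.05,-0.03,0,0],[3.5,0.55,0.05,-0.03,0,0],[3.5,0.55,0.05,-0.03,0,0]],
  ],
)

```text
time_s: 6.08
tcp_pos: [0.5264, 0.3507, 0.0604]
ee_rot: [[-0.001, -0.406, 0.914], [-0.001, 0.914, 0.406], [-1.0, -0.001, -0.001]]
wrist_force: [0.1, 0.5, -0.0]
gripper_width: 0.704
```

Emit:
play_rows(
  plan=[
    [[0,0,0,0,0,0],[0,0,0,0,0,0]],
  ],
)

```text
time_s: 6.32
tcp_pos: [0.5268, 0.3512, 0.0616]
ee_rot: [[0.001, -0.406, 0.914], [0.001, 0.914, 0.406], [-1.0, 0.0, 0.001]]
wrist_force: [0.0, -0.2, -0.8]
gripper_width: 0.703
```

```bash
python3 - <<'E'
from h import *
go(.5265,.35,.060,23.9)
snap("s5",340,480,160,300);snap("t5",100,240,120,260,"top")
go(.5265,.35,.060,23.9)
E
```

```text
t 6.33 tcp [0.5268 0.3512 0.0616] yaw 23.94 F [ 0.03 -0.22 -0.78] w 0.703 J [  48.3   31.2   -9.5    0.   -49.2 -114.4]
 shift cm [ 0.16 -0.1  -0.08] turn [ 0.004  0.005 -0.002]
zoom 4.285714285714286
zoom 4.285714285714286
t 6.42 tcp [0.5267 0.3511 0.0615] yaw 23.94 F [-0.12 -0.39 -0.41] w 0.704 J [  48.3   31.2   -9.6    0.   -49.2 -114.4]
 shift cm [ 0.15 -0.09 -0.07] turn [ 0.004  0.004 -0.002]
```

View pics/s5.png

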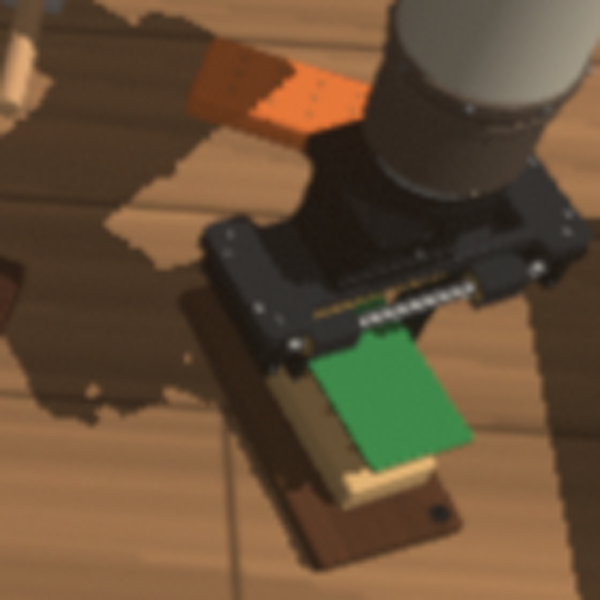

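View pics/t5.png

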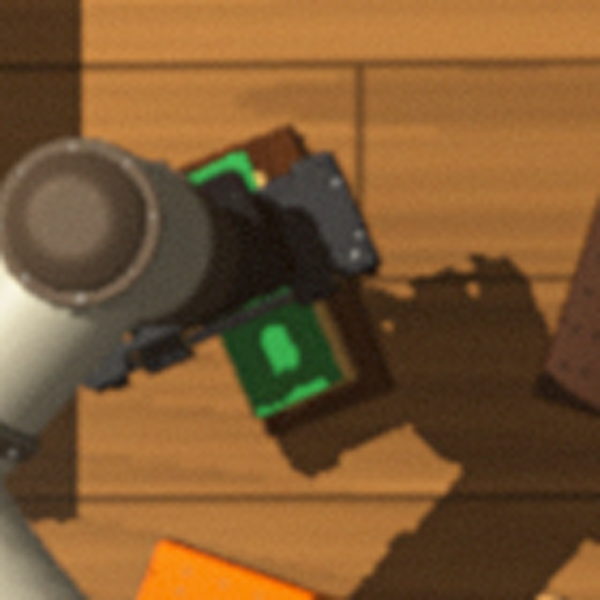

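```bash
cat >> h.py <<'E'
def greencorners(n,f,z,eps=2.0,c0=None,yaw=None):
    p=cv2.imread(f"pics/{f}f.png");s=4
    q=cv2.resize(p,None,fx=s,fy=s,interpolation=cv2.INTER_CUBIC);H,S,V=masks(q)
    m=((H>45)&(H<85)&(S>75)&(V>35)).astype(np.uint8);m=cv2.morphologyEx(m,cv2.MORPH_OPEN,np.ones((7,7)))
    e=np.array([np.cos(np.radians(yaw)),np.sin(np.radians(yaw))]);w=np.array([-e[1],e[0]])
    for c in cv2.findContours(m,cv2.RETR_EXTERNAL,cv2.CHAIN_APPROX_NONE)[0]:
        if cv2.contourArea(c)<s*s*25: continue
        P=onplane(n,(c[:,0]+.5)/s-.5,z)[:,:2]-np.array(c0)
        a=P@e*1000;b=P@w*1000
        if abs(np.median(a))>120 or abs(np.median(b))>60: continue
        print(n,f,'along [%.1f %.1f] across [%.1f %.1f]'%(a.min(),a.max(),b.min(),b.max()))
E
python3 - <<'E'
from h import *
greencorners("top","t5",.0747,c0=(.5267,.3511),yaw=23.9)
greencorners("scene","s5",.0747,c0=(.5267,.3511),yaw=23.9)
E
```

```text
top t5 along [-82.0 -20.4] across [-28.6 30.2]
top t5 along [52.6 81.1] across [-30.7 9.7]
scene s5 along [0.6 81.6] across [-32.6 33.7]
```

Sheet edges relative to the TCP: along −82/+81 mm, across about ±31 mm. It is centred on the TCP in both views to within about 0.5 mm. Now I go down gently, with a 1 mm correction.

Emit:
play_rows(
  plan=[
    [[0.6,-0.1,0,0,0,0],[1.3,-0.1,0,0,0,0],[2.0,-0.1,0,0,0,0],[2.4,-0.1,0,0,0,0],[2.7,-0.1,0,0,0,0]],
  ],
)

```text
time_s: 7.05
tcp_pos: [0.527, 0.35, 0.0337]
ee_rot: [[-0.0, -0.406, 0.914], [-0.0, 0.914, 0.406], [-1.0, -0.0, -0.0]]
wrist_force: [1.0, -0.5, -0.6]
gripper_width: 0.709
```

Emit:
play_rows(
  plan=[
    [[0.1,0,0,0,0,0],[0.15,0,0,0,0,0],[0.2,0,0,0,0,0],[0.2,0,0,0,0,0]],
  ],
)

```text
time_s: 7.55
tcp_pos: [0.527, 0.3501, 0.0323]
ee_rot: [[0.0, -0.406, 0.914], [0.0, 0.914, 0.406], [-1.0, 0.0, 0.0]]
wrist_force: [0.4, -0.7, -0.3]
gripper_width: 0.706
```

```bash
python3 - <<'E'
from h import *
go(.527,.35,.0298,23.9)
snap("s6",340,480,160,300)
go(.527,.35,.0298,23.9)
E
```

```text
t 7.55 tcp [0.527  0.3501 0.0323] yaw 23.93 F [ 0.37 -0.7  -0.28] w 0.706 J [  48.2   33.3  -11.     0.   -45.8 -114.3]
 shift cm [ 0.25 -0.01 -0.01] turn [ 0.003  0.001 -0.001]
zoom 4.285714285714286
t 7.60 tcp [0.527  0.3501 0.0323] yaw 23.94 F [0.11 0.26 1.37] w 0.703 J [  48.2   33.3  -11.    -0.   -45.8 -114.3]
 shift cm [ 0.25 -0.01 -0.01] turn [ 0.004  0.001 -0.001]
```

View pics/s6.png

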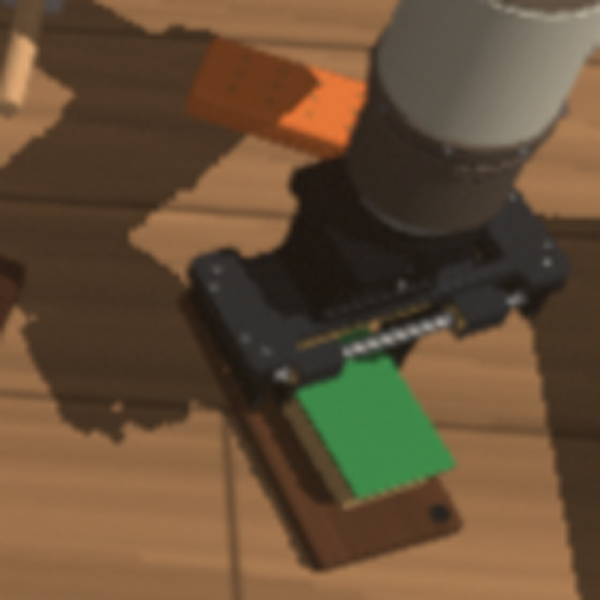

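Emit:
play_rows(
  plan=[
    [[0.05,0,0,0,0,0],[0.1,0,0,0,0,0],[0.1,0,0,0,0,0]],
  ],
)

```text
time_s: 7.98
tcp_pos: [0.527, 0.3501, 0.0311]
ee_rot: [[-0.0, -0.406, 0.914], [-0.0, 0.914, 0.406], [-1.0, -0.0, -0.0]]
wrist_force: [-0.5, 0.1, -0.7]
gripper_width: 0.707
```

Emit:
play_rows(
  plan=[
    [[0.05,0,0,0,0,0],[0.1,0,0,0,0,0],[0.1,0,0,0,0,0]],
  ],
)

```text
time_s: 8.35
tcp_pos: [0.527, 0.3501, 0.0301]
ee_rot: [[-0.0, -0.406, 0.914], [-0.0, 0.914, 0.406], [-1.0, -0.0, -0.0]]
wrist_force: [0.5, -0.2, -0.8]
gripper_width: 0.708
```

Emit:
play_rows(
  plan=[
    [[0.05,0,0,0,0,0],[0.05,0,0,0,0,0]],
  ],
)

```text
time_s: 8.6
tcp_pos: [0.527, 0.3501, 0.0299]
ee_rot: [[0.0, -0.406, 0.914], [0.0, 0.914, 0.406], [-1.0, 0.0, 0.0]]
wrist_force: [-0.5, -0.9, 0.6]
gripper_width: 0.704
```

Emit:
play_rows(
  plan=[
    [[0.05,0,0,0,0,0],[0.05,0,0,0,0,0]],
  ],
)

```text
time_s: 8.85
tcp_pos: [0.5271, 0.3501, 0.0299]
ee_rot: [[0.0, -0.406, 0.914], [0.0, 0.914, 0.406], [-1.0, -0.0, 0.0]]
wrist_force: [-2.3, -1.5, 5.9]
gripper_width: 0.702
```

```bash
python3 - <<'E'
from h import *
go(.527,.35,.0298,23.9)
p,d=snap("s7",340,480,160,300)
H,S,V=masks(p);m=(H>45)&(H<85)&(S>75)&(V>80);m=cv2.erode(m.astype(np.uint8),np.ones((5,5)))>0
P=depthpts("scene",d,m);P=P[P[:,1]>.2];print(len(P),'sheet top z',np.median(P[:,2]))
E
```

```text
t 8.85 tcp [0.5271 0.3501 0.0299] yaw 23.95 F [-2.26 -1.48  5.86] w 0.702 J [  48.2   33.4  -11.1    0.   -45.5 -114.3]
 shift cm [ 0.01 -0.01 -0.01] turn [0.005 0.002 0.   ]
zoom 4.285714285714286
452 sheet top z 0.041626076477418415
```

View pics/s7.png

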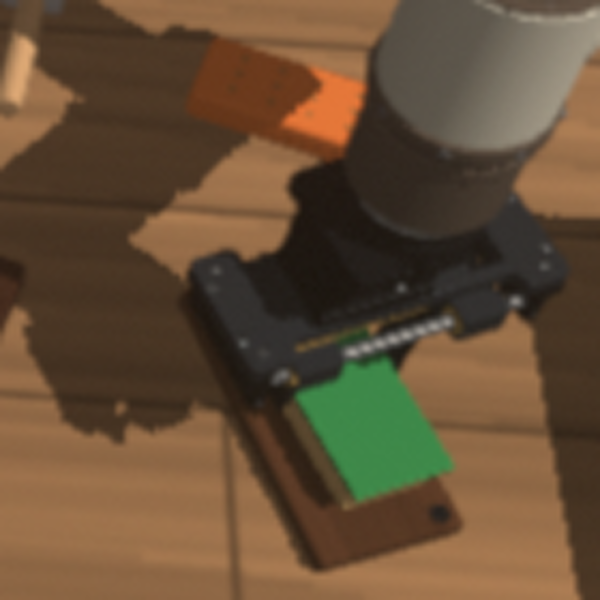

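Contact came at the predicted height (Fz 5.9 N at z 0.0299, 0.0298 expected). Releasing.

Emit:
play_rows(
  plan=[
    [[0,0,0,0,0,0],[0,0,0,0,0,0],[0,0,0,0,0,0],[0,0,0,0,0,0]],
  ],
  hand=0.88,
)

```text
time_s: 9.4
tcp_pos: [0.527, 0.35, 0.0289]
ee_rot: [[-0.0, -0.406, 0.914], [-0.0, 0.914, 0.406], [-1.0, -0.0, -0.0]]
wrist_force: [0.5, 0.3, -0.1]
gripper_width: 0.874
```

Emit:
play_rows(
  plan=[
    [[-0.4,0,0,0,0,0],[-1.5,0,0,0,0,0],[-4,0,0,0,0,0],[-7,0,0,0,0,0],[-10,0,0,0,0,0]],
  ],
)

```text
time_s: 10.02
tcp_pos: [0.5271, 0.3502, 0.1311]
ee_rot: [[0.001, -0.406, 0.914], [0.001, 0.914, 0.406], [-1.0, 0.0, 0.001]]
wrist_force: [0.1, -0.4, 0.5]
gripper_width: 0.879
```

```bash
python3 - <<'E'
from h import *
go(.612,-.3265,.12,17)
E
```

```text
t 10.03 tcp [0.5271 0.3502 0.1311] yaw 23.95 F [ 0.08 -0.4   0.51] w 0.879 J [  48.2   27.    -5.5    0.   -57.5 -114.3]
 shift cm [  1.07 -65.29 -19.71] turn [ 0.695  0.006 -0.002]
```

Emit:
play_rows(
  plan=[
    [[0,-3,-0.9,0.05,0,0],[0,-8.5,-2.6,0.1,0,0],[0,-14,-4.2,0.15,0,0],[0,-19.5,-5.9,0.2,0,0],[0,-25,-7.5,0.25,0,0]],
  ],
  hand=1,
)

```text
time_s: 10.65
tcp_pos: [0.5602, 0.0895, 0.1304]
ee_rot: [[0.002, -0.366, 0.931], [0.001, 0.931, 0.366], [-1.0, -0.0, 0.002]]
wrist_force: [1.8, 0.2, 0.0]
gripper_width: 1.0
```

Emit:
play_rows(
  plan=[
    [[0,-5.5,-1.7,0.1,0,0],[0,-11,-3.4,0.2,0,0],[0,-16.5,-5,0.3,0,0],[0,-22,-6.6,0.35,0,0],[0,-27,-8.1,0.4,0,0]],
  ],
)

```text
time_s: 11.28
tcp_pos: [0.5835, -0.1919, 0.1304]
ee_rot: [[0.002, -0.299, 0.954], [-0.0, 0.954, 0.299], [-1.0, -0.001, 0.002]]
wrist_force: [0.1, 0.5, 0.1]
gripper_width: 0.999
```

```bash
python3 - <<'E'
from h import *
p,d=snap("s8",340,480,160,300);pt,dt=snap("t8",100,240,120,260,"top")
pose("scene",p,'green',(416,250),.043);pose("top",pt,'green',(163,188),.043)
P=depthpts("top",dt,np.isin(np.arange(420),range(178,198))[:,None]&np.isin(np.arange(560),range(158,168))[None]);print('z',np.median(P[:,2]))
pose("scene",p,'slab',(140,258),.024);pose("top",pt,'slab',(404,150),.024)
go(.612,-.3265,.10,17)
E
```

```text
zoom 4.285714285714286
zoom 4.285714285714286
scene green moments c [531.9 351.7] LxW [158.8  60.9] ang 23.95 | rect c [528.8 350.8] [ 62.3 160.1] ang 23.92
top green moments c [526.2 350.9] LxW [160.3  62.1] ang 23.67 | rect c [526.9 351.3] [ 63.2 161.9] ang 23.87
z 0.043487264946497926
scene slab moments c [ 635.9 -319. ] LxW [108.1  53.3] ang 16.24 | rect c [ 631.9 -320.5] [ 53.8 114.1] ang 17.14
top slab moments c [450.7  13.7] LxW [1581.3 1190.2] ang 91.76 | rect c [466.1  36.6] [1187.1 1593.4] ang 89.10
t 11.38 tcp [ 0.5833 -0.1943  0.1299] yaw 17.11 F [-0.76  0.71  0.3 ] w 0.999 J [ -3.3  25.4  -8.4   0.1 -56.1 -69.6]
 shift cm [  3.   -13.48  -1.15] turn [0.011 0.006 0.007]
```

View pics/s8.png

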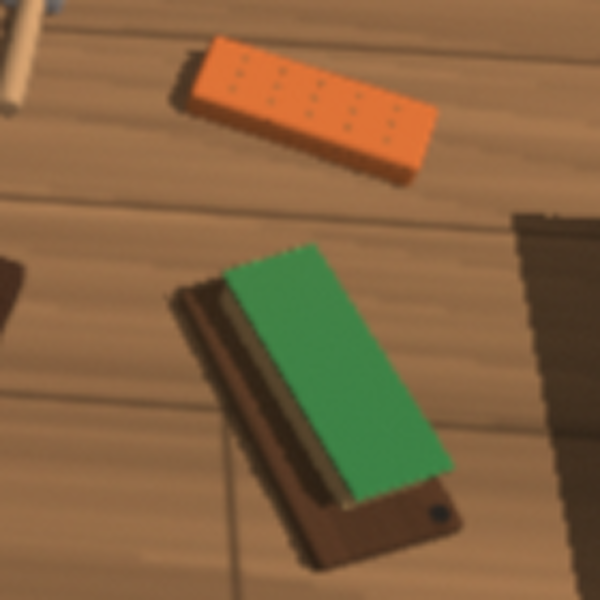

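View pics/t8.png

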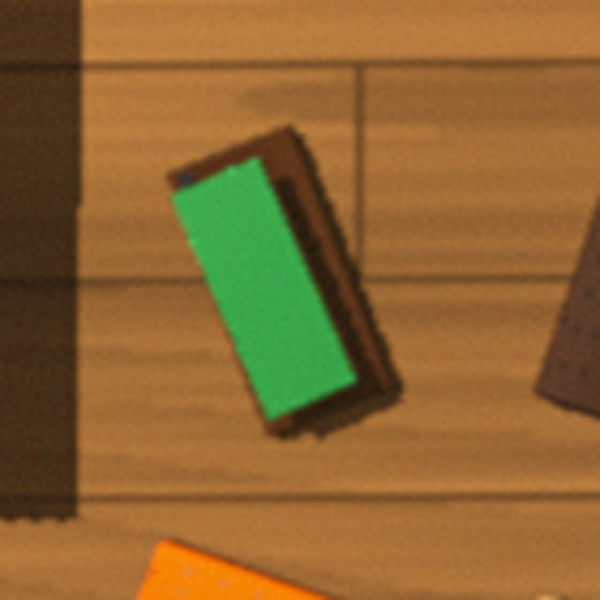

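The sheet lies flat on the base (top-face z about 0.0435). Its centre is about 1.3 mm from the base slab's measured centre and the angles agree within 0.1°. Next, the pale slab.

Emit:
play_rows(
  plan=[
    [[0.5,-3,-0.2,0,0,0],[1.2,-7.5,-0.6,0,0,0],[2.2,-11.5,-1,0,0,0],[3,-13.2,-1.1,0,0,0],[3,-13.5,-1.1,0,0,0]],
  ],
)

```text
time_s: 12.0
tcp_pos: [0.6127, -0.3218, 0.0984]
ee_rot: [[-0.001, -0.299, 0.954], [0.001, 0.954, 0.299], [-1.0, 0.001, -0.001]]
wrist_force: [0.1, 0.1, -0.0]
gripper_width: 0.999
```

Emit:
play_rows(
  plan=[
    [[0,0,0,0,0,0],[0,0,0,0,0,0]],
  ],
)

```text
time_s: 12.25
tcp_pos: [0.6135, -0.3207, 0.1]
ee_rot: [[0.001, -0.301, 0.954], [-0.0, 0.954, 0.301], [-1.0, -0.0, 0.001]]
wrist_force: [0.7, -0.5, -0.9]
gripper_width: 1.003
```

```bash
python3 - <<'E'
from h import *
snap("s9",60,260,130,330)
go(.6125,-.327,.006,16.9)
E
```

```text
zoom 3.0
t 12.30 tcp [ 0.6135 -0.3208  0.1   ] yaw 17.52 F [ 0.69 -0.24 -0.18] w 1.001 J [-14.3  33.9   2.   -0.  -58.  -58.2]
 shift cm [ 9.4  -0.56 -0.29] turn [0.062 0.005 0.002]
```

View pics/s9.png

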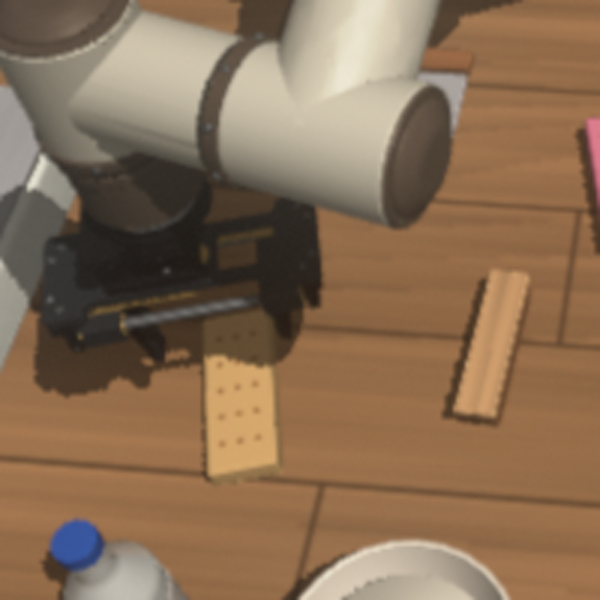

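Emit:
play_rows(
  plan=[
    [[1.5,-0.4,-0.2,0.05,0,0],[4,-0.55,-0.3,0.06,0,0],[7,-0.55,-0.3,0.06,0,0],[9,-0.55,-0.3,0.06,0,0],[9.3,-0.55,-0.3,0.06,0,0]],
  ],
)

```text
time_s: 12.92
tcp_pos: [0.6107, -0.3276, 0.0039]
ee_rot: [[-0.004, -0.29, 0.957], [0.001, 0.957, 0.29], [-1.0, 0.002, -0.003]]
wrist_force: [0.1, 0.4, 0.0]
gripper_width: 0.997
```

Emit:
play_rows(
  plan=[
    [[0,0,0,0,0,0],[0,0,0,0,0,0]],
  ],
)

```text
time_s: 13.18
tcp_pos: [0.6128, -0.3283, 0.0075]
ee_rot: [[0.002, -0.29, 0.957], [-0.001, 0.957, 0.29], [-1.0, -0.002, 0.002]]
wrist_force: [-0.3, 0.6, -0.0]
gripper_width: 1.0
```

```bash
python3 - <<'E'
from h import *
go(.6125,-.327,.0045,16.9)
E
```

```text
t 13.18 tcp [ 0.6128 -0.3283  0.0075] yaw 16.85 F [-0.35  0.55 -0.04] w 1.000 J [-14.9  39.7  -2.    0.  -48.1 -58.3]
 shift cm [0.3  0.14 0.  ] turn [-0.005  0.011  0.009]
```

Emit:
play_rows(
  plan=[
    [[0.15,0.1,0,0,0,0],[0.3,0.13,0,0,0,0],[0.3,0.13,0,0,0,0],[0.3,0.13,0,0,0,0]],
  ],
)

```text
time_s: 13.68
tcp_pos: [0.6116, -0.3268, 0.0032]
ee_rot: [[0.0, -0.29, 0.957], [-0.0, 0.957, 0.29], [-1.0, -0.0, -0.0]]
wrist_force: [-0.3, -0.2, -0.3]
gripper_width: 0.995
```

Emit:
play_rows(
  plan=[
    [[0,0,0,0,0,0],[0,0,0,0,0,0],[0,0,0,0,0,0],[0,0,0,0,0,0],[0,0,0,0,0,0]],
  ],
  hand=0.5,
)

```text
time_s: 14.3
tcp_pos: [0.6116, -0.3269, 0.0032]
ee_rot: [[0.0, -0.29, 0.957], [-0.0, 0.957, 0.29], [-1.0, -0.0, 0.0]]
wrist_force: [1.0, -0.3, -0.5]
gripper_width: 0.644
```

```bash
python3 - <<'E'
from h import *
go(.6125,-.327,.0045,16.9)
E
```

```text
t 14.30 tcp [ 0.6116 -0.3269  0.0032] yaw 16.84 F [ 1.01 -0.3  -0.49] w 0.644 J [-14.8  40.   -2.4   0.  -47.7 -58.4]
 shift cm [-0.13 -0.04  0.08] turn [-0.006  0.001  0.001]
```

The grip closed at 0.644 (56 mm), which matches the slab's width. Lifting.

Emit:
play_rows(
  plan=[
    [[-0.3,0,0,0,0,0],[-1.2,0,0,0,0,0],[-3.5,0,0,0,0,0],[-7,0,0,0,0,0],[-10,0,0,0,0,0]],
  ],
)

```text
time_s: 14.92
tcp_pos: [0.6117, -0.3268, 0.1049]
ee_rot: [[0.001, -0.29, 0.957], [-0.0, 0.957, 0.29], [-1.0, -0.001, 0.001]]
wrist_force: [1.3, 0.4, -1.6]
gripper_width: 0.638
```

Emit:
play_rows(
  plan=[
    [[-0.8,0,0,0,0,0],[-1,0,0,0,0,0],[-1,0,0,0,0,0]],
  ],
)

```text
time_s: 15.3
tcp_pos: [0.6107, -0.3264, 0.1116]
ee_rot: [[-0.003, -0.289, 0.957], [0.001, 0.957, 0.289], [-1.0, 0.002, -0.002]]
wrist_force: [-0.1, 0.2, -2.3]
gripper_width: 0.639
```

```bash
python3 - <<'E'
from h import *
p,d=snap("s10",60,260,130,330)
H,S,V=masks(p);m=(H>12)&(H<27)&(V>175);m=cv2.morphologyEx(m.astype(np.uint8),cv2.MORPH_OPEN,np.ones((3,3)))
m[:, :100]=0;m[:,200:]=0;m[:160]=0;m[300:]=0
me=cv2.erode(m,np.ones((3,3)))>0
P=depthpts("scene",d,me);P=P[P[:,2]>.08]
print(len(P),np.linalg.lstsq(np.c_[P[:,:2]-[.612,-.327],np.ones(len(P))],P[:,2],rcond=None)[0],P.min(0),P.max(0))
go(.5267,.3493,.125,23.9)
E
```

```text
zoom 3.0
1239 [0.01114216 1.96695571 0.11823866] [ 0.61979043 -0.34343072  0.12581628] [ 0.69746066 -0.1229542   0.45944615]
t 15.35 tcp [ 0.6107 -0.3264  0.1114] yaw 16.82 F [ 0.23  0.82 -2.55] w 0.637 J [-14.8  33.4   2.9  -0.  -59.7 -58.4]
 shift cm [-1.26 67.11 11.51] turn [-0.708 -0.013 -0.012]
```

View pics/s10.png

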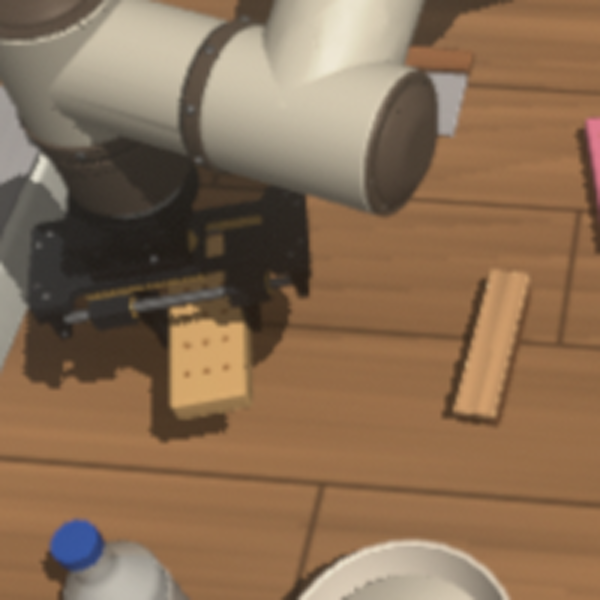

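```bash
python3 - <<'E'
from h import *
p=cv2.imread("pics/s10f.png");d=np.load("pics/s10.npy")
H,S,V=masks(p);m=(H>12)&(H<27)&(V>175);m=comp(cv2.morphologyEx(m.astype(np.uint8),cv2.MORPH_CLOSE,np.ones((3,3))),(128,248))
P=depthpts("scene",d,cv2.erode(m.astype(np.uint8),np.ones((3,3)))>0)
e=np.array([np.cos(np.radians(16.8)),np.sin(np.radians(16.8))]);w=np.array([-e[1],e[0]])
Q=(P[:,:2]-[.6107,-.3264]);print(len(P),np.linalg.lstsq(np.c_[Q@e,Q@w,np.ones(len(P))],P[:,2],rcond=None)[0],np.median(P[:,2]))
v,u=np.nonzero(m);q=onplane("scene",np.c_[u,v],.132)[:,:2]-[.6107,-.3264]
print(np.percentile(q@e,[0,99.8,100]),np.percentile(q@w,[0,1,99,100]))
E
```

```text
532 [-0.0037726   0.00152536  0.13045898] 0.13030445789374398
[0.00691904 0.07824494 0.0784523 ] [-0.0233574  -0.02333814  0.02816935  0.02867972]
```

The slab is level (slope below 0.4%). Carrying it across.

Emit:
play_rows(
  plan=[
    [[-0.3,2,0.4,-0.03,0,0],[-0.7,7,1.2,-0.08,0,0],[-1.0,12.5,2.1,-0.15,0,0],[-1.2,18,3.1,-0.2,0,0],[-1.2,23.5,4,-0.25,0,0]],
  ],
)

```text
time_s: 15.98
tcp_pos: [0.581, -0.0877, 0.1251]
ee_rot: [[-0.0, -0.332, 0.943], [0.0, 0.943, 0.332], [-1.0, 0.0, -0.0]]
wrist_force: [0.8, 0.8, -1.8]
gripper_width: 0.64
```

Emit:
play_rows(
  plan=[
    [[0,5.5,1,-0.06,0,0],[0,11,2,-0.12,0,0],[0,16.5,3,-0.18,0,0],[0,22,4,-0.24,0,0],[0,27.5,5,-0.3,0,0]],
  ],
)

```text
time_s: 16.6
tcp_pos: [0.5365, 0.188, 0.125]
ee_rot: [[-0.0, -0.381, 0.924], [-0.0, 0.924, 0.381], [-1.0, -0.0, -0.0]]
wrist_force: [0.9, -0.4, -1.5]
gripper_width: 0.64
```

```bash
python3 - <<'E'
from h import *
go(.5267,.3493,.115,23.9)
E
```

```text
t 16.60 tcp [0.5365 0.188  0.125 ] yaw 22.41 F [ 0.89 -0.43 -1.48] w 0.640 J [  35.6   21.7  -15.3   -0.   -53.  -103.2]
 shift cm [ 1.   15.28  5.24] turn [-0.149 -0.002  0.   ]
```

Emit:
play_rows(
  plan=[
    [[0.2,4.5,1.5,-0.05,0,0],[0.5,9,3,-0.1,0,0],[0.8,12.5,4.3,-0.13,0,0],[0.9,14.7,5,-0.15,0,0],[1,15.2,5.2,-0.15,0,0]],
  ],
)

```text
time_s: 17.23
tcp_pos: [0.5275, 0.3472, 0.1147]
ee_rot: [[-0.001, -0.406, 0.914], [-0.001, 0.914, 0.406], [-1.0, -0.0, -0.001]]
wrist_force: [0.0, 0.1, -2.3]
gripper_width: 0.641
```

Emit:
play_rows(
  plan=[
    [[0,0,0,0,0,0],[0,0,0,0,0,0],[0,0,0,0,0,0]],
  ],
)

```text
time_s: 17.6
tcp_pos: [0.5284, 0.3452, 0.1154]
ee_rot: [[0.0, -0.403, 0.915], [0.0, 0.915, 0.403], [-1.0, 0.0, 0.0]]
wrist_force: [0.4, -0.4, -2.0]
gripper_width: 0.648
```

```bash
python3 - <<'E'
from h import *
go(.5267,.3493,.075,23.9)
E
```

```text
t 17.60 tcp [0.5284 0.3452 0.1154] yaw 23.76 F [ 0.42 -0.44 -2.  ] w 0.648 J [  47.8   27.7   -6.7   -0.   -55.5 -114.1]
 shift cm [4.04 0.45 0.01] turn [-0.014  0.    -0.   ]
```

Emit:
play_rows(
  plan=[
    [[0.8,0.3,0,-0.01,0,0],[2,0.42,0,-0.01,0,0],[3,0.42,0,-0.01,0,0],[3.7,0.42,0,-0.01,0,0],[4,0.42,0,-0.01,0,0]],
  ],
)

```text
time_s: 18.23
tcp_pos: [0.5263, 0.3498, 0.0743]
ee_rot: [[-0.001, -0.406, 0.914], [-0.001, 0.914, 0.406], [-1.0, -0.001, -0.001]]
wrist_force: [0.5, 0.7, -1.8]
gripper_width: 0.64
```

Emit:
play_rows(
  plan=[
    [[0,0,0,0,0,0],[0,0,0,0,0,0],[0,0,0,0,0,0]],
  ],
)

```text
time_s: 18.6
tcp_pos: [0.5267, 0.3502, 0.0756]
ee_rot: [[0.001, -0.406, 0.914], [0.001, 0.914, 0.406], [-1.0, 0.0, 0.001]]
wrist_force: [-0.1, -0.4, -2.5]
gripper_width: 0.644
```

```bash
python3 - <<'E'
from h import *
snap("s11",340,480,160,300);snap("t11",100,240,120,260,"top")
go(.5267,.3493,.0463,23.9)
E
```

```text
zoom 4.285714285714286
zoom 4.285714285714286
t 18.70 tcp [0.5266 0.3501 0.0755] yaw 23.94 F [ 0.08  0.12 -1.36] w 0.641 J [  48.3   30.3   -8.9    0.   -50.8 -114.3]
 shift cm [ 2.92 -0.07 -0.03] turn [ 0.004  0.003 -0.001]
```

View pics/s11.png

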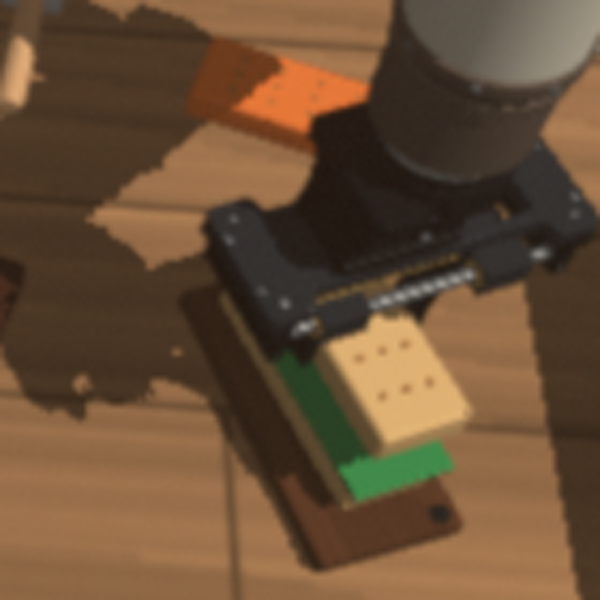

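View pics/t11.png

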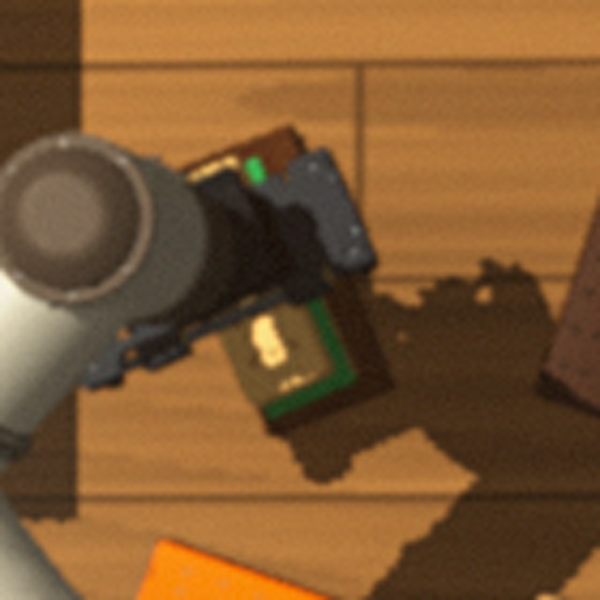

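```bash
python3 - <<'E'
from h import *
e=np.array([np.cos(np.radians(23.9)),np.sin(np.radians(23.9))]);w=np.array([-e[1],e[0]])
k=600/140
def f(n,pts,off,z):
    P=onplane(n,(np.array(pts)+.5)/k-.5+off,z)[:,:2]-[.5266,.3501]
    print(n,np.round(np.c_[P@e,P@w]*1000,1).tolist())
f("scene",[(380,446),(470,410)],(340,160),.0963)
f("top",[(263,404),(334,373),(188,177),(238,158)],(100,120),.0963)
E
```

```text
scene [[77.8, -30.3], [74.2, 25.7]]
top [[-76.0, 20.1], [-76.6, -28.2], [73.8, 6.0], [71.7, -27.5]]
```

In both views the slab is centred on the TCP to about 1.5 mm, and the base and sheet are square below it. Lowering gently.

Emit:
play_rows(
  plan=[
    [[0.5,-0.05,0.03,0,0,0],[1.2,-0.06,0.05,0,0,0],[1.8,-0.06,0.05,0,0,0],[2.2,-0.06,0.05,0,0,0],[2.5,-0.06,0.05,0,0,0]],
  ],
)

```text
time_s: 19.32
tcp_pos: [0.5272, 0.3496, 0.0497]
ee_rot: [[-0.0, -0.406, 0.914], [-0.0, 0.914, 0.406], [-1.0, -0.0, -0.0]]
wrist_force: [-0.2, -0.3, -2.2]
gripper_width: 0.643
```

Emit:
play_rows(
  plan=[
    [[0.05,0,0,0,0,0],[0.1,0,0,0,0,0],[0.1,0,0,0,0,0],[0.1,0,0,0,0,0]],
  ],
)

```text
time_s: 19.82
tcp_pos: [0.5273, 0.3497, 0.0493]
ee_rot: [[0.0, -0.406, 0.914], [0.0, 0.914, 0.406], [-1.0, 0.0, 0.0]]
wrist_force: [0.0, 0.1, -1.9]
gripper_width: 0.638
```

Emit:
play_rows(
  plan=[
    [[0.05,0,0,0,0,0],[0.1,0,0,0,0,0],[0.1,0,0,0,0,0],[0.1,0,0,0,0,0]],
  ],
)

```text
time_s: 20.32
tcp_pos: [0.5272, 0.3496, 0.0481]
ee_rot: [[-0.0, -0.406, 0.914], [-0.0, 0.914, 0.406], [-1.0, -0.0, -0.0]]
wrist_force: [-0.5, 0.8, -1.7]
gripper_width: 0.64
```

Expected contact is at z ≈ 0.0462, so I continue in small steps.

Emit:
play_rows(
  plan=[
    [[0.05,0,0,0,0,0],[0.1,0,0,0,0,0],[0.1,0,0,0,0,0]],
  ],
)

```text
time_s: 20.7
tcp_pos: [0.5272, 0.3496, 0.0471]
ee_rot: [[-0.0, -0.406, 0.914], [-0.0, 0.914, 0.406], [-1.0, -0.0, -0.0]]
wrist_force: [0.3, 0.0, -2.8]
gripper_width: 0.643
```

Emit:
play_rows(
  plan=[
    [[0.05,0,0,0,0,0],[0.05,0,0,0,0,0]],
  ],
)

```text
time_s: 20.95
tcp_pos: [0.5272, 0.3496, 0.0466]
ee_rot: [[-0.0, -0.406, 0.914], [-0.0, 0.914, 0.406], [-1.0, -0.0, -0.0]]
wrist_force: [0.7, -0.1, -2.3]
gripper_width: 0.643
```

Emit:
play_rows(
  plan=[
    [[0.05,0,0,0,0,0],[0.05,0,0,0,0,0]],
  ],
)

```text
time_s: 21.2
tcp_pos: [0.5272, 0.3497, 0.0462]
ee_rot: [[0.0, -0.406, 0.914], [0.0, 0.914, 0.406], [-1.0, 0.0, 0.0]]
wrist_force: [0.6, -0.2, -1.4]
gripper_width: 0.642
```

Emit:
play_rows(
  plan=[
    [[0.05,0,0,0,0,0],[0.05,0,0,0,0,0]],
  ],
)

```text
time_s: 21.45
tcp_pos: [0.5272, 0.3497, 0.0461]
ee_rot: [[0.0, -0.406, 0.914], [0.0, 0.914, 0.406], [-1.0, -0.0, 0.0]]
wrist_force: [-1.6, -0.6, 2.3]
gripper_width: 0.646
```

Contact came at 0.0461: the force went from −2 N to +2.3 N. Releasing and backing away.

Emit:
play_rows(
  plan=[
    [[0,0,0,0,0,0],[0,0,0,0,0,0],[0,0,0,0,0,0],[0,0,0,0,0,0]],
  ],
  hand=0.88,
)

```text
time_s: 21.95
tcp_pos: [0.5272, 0.3496, 0.0456]
ee_rot: [[-0.0, -0.406, 0.914], [-0.0, 0.914, 0.406], [-1.0, -0.0, -0.0]]
wrist_force: [-0.7, -0.5, 0.0]
gripper_width: 0.87
```

Emit:
play_rows(
  plan=[
    [[-0.4,0,0,0,0,0],[-1.5,0,0,0,0,0],[-4,0,0,0,0,0],[-7,0,0,0,0,0],[-11,0,0,0,0,0]],
  ],
)

```text
time_s: 22.58
tcp_pos: [0.5269, 0.3493, 0.1568]
ee_rot: [[-0.001, -0.406, 0.914], [-0.001, 0.914, 0.406], [-1.0, -0.0, -0.001]]
wrist_force: [-0.2, -0.1, -0.1]
gripper_width: 0.878
```

Emit:
play_rows(
  plan=[
    [[0,-4,-1,0,0,0],[0,-10,-2,0,0,0],[0,-16,-3,0,0,0],[0,-22,-4,0,0,0],[0,-27,-4,0,0,0]],
  ],
)

```text
time_s: 23.2
tcp_pos: [0.6005, 0.0845, 0.157]
ee_rot: [[0.001, -0.405, 0.914], [0.0, 0.914, 0.405], [-1.0, -0.0, 0.001]]
wrist_force: [0.5, 0.9, -0.3]
gripper_width: 0.88
```

Emit:
play_rows(
  plan=[
    [[0,-4,0,0,0,0],[0,-7,0,0,0,0],[0,-8,0,0,0,0],[0,-8,0,0,0,0]],
  ],
)

```text
time_s: 23.7
tcp_pos: [0.6327, 0.0133, 0.156]
ee_rot: [[0.0, -0.405, 0.914], [0.0, 0.914, 0.405], [-1.0, 0.0, 0.0]]
wrist_force: [0.0, 0.5, 0.3]
gripper_width: 0.878
```

```bash
python3 - <<'E'
from h import *
p,d=snap("s12",340,480,160,300);pt,dt=snap("t12",100,240,120,260,"top")
pose("scene",p,'slab',(420,240),.067);pose("top",pt,'slab',(163,188),.067)
P=depthpts("top",dt,np.isin(np.arange(420),range(165,210))[:,None]&np.isin(np.arange(560),range(140,185))[None])
q=P[P[:,2]>.058];e=np.array([np.cos(np.radians(23.9)),np.sin(np.radians(23.9))]);Q=q[:,:2]-[.527,.35]
print(len(q),'z',np.median(q[:,2]),np.linalg.lstsq(np.c_[Q@e,Q@[-e[1],e[0]],np.ones(len(q))],q[:,2],rcond=None)[0])
pose("scene",p,'rye',(326,243),.024)
go(.5,.3,.1,23.9)
E
```

```text
zoom 4.285714285714286
zoom 4.285714285714286
scene slab moments c [532.5 352.5] LxW [148.9  53.2] ang 23.57 | rect c [529.8 351.7] [ 54.1 150.4] ang 23.73
top slab moments c [527.4 351.8] LxW [147.   54.1] ang 23.95 | rect c [527.3 352.1] [ 55.1 148.2] ang 23.78
997 z 0.06757507932783696 [ 0.00087656 -0.00316909  0.06770552]
scene rye moments c [533.5 122.1] LxW [151.2  62.3] ang 156.97 | rect c [524.4 120.2] [ 71.  157.8] ang 161.50
t 23.80 tcp [0.6324 0.0144 0.1559] yaw 23.99 F [ 0.32 -1.27 -0.94] w 0.880 J [ 15.9  25.7  -3.8  -0.  -60.5 -81.9]
 shift cm [ 5.6  31.48 -0.49] turn [ 0.009  0.002 -0.001]
```

View pics/s12.png

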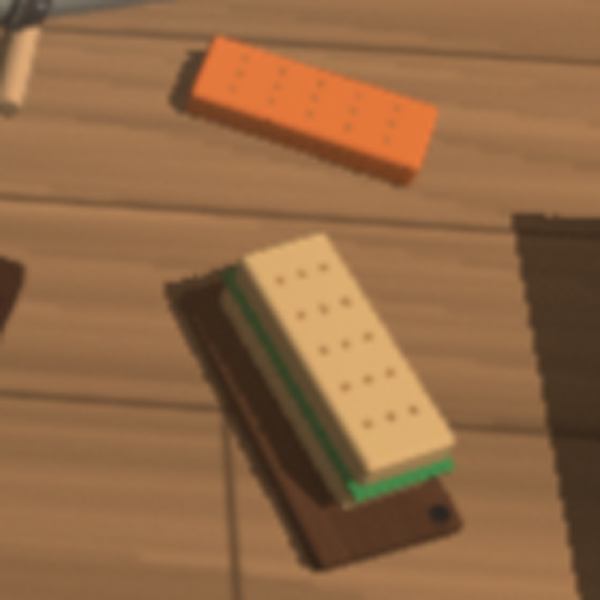

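View pics/t12.png

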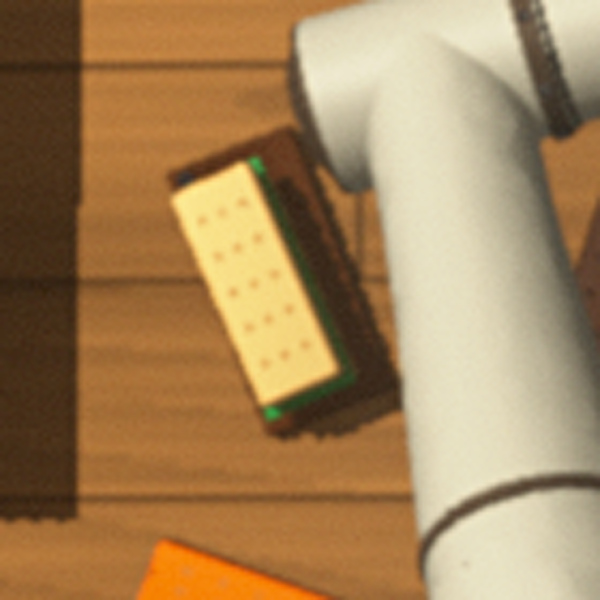

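The stack is square and flat: slab top z is 0.0676 against 0.067 expected, tilt is below 0.4%, yaw is 23.8° against 23.9° for the base, and centres agree within about 2 mm. The arm is clear, so I hand in.

```bash
python3 - <<'E'
from station import r
print(r.finish_job())
E
```

```text
the job is handed in; nothing more can be done
None
```

The job is done and was handed in at about 24 s of the 64 s allowed. The green sheet lies on the base slab and the other pale slab lies on the sheet. I gripped each by its long edges and lowered it in steps of 1 mm or less until the wrist showed light contact. That read about 6 N for the sheet and 2 N for the slab, both at the predicted heights.

**Last checks, arm clear of the stack:**

| | Measured | Expected |
|---|---|---|
| Top slab's upper face | z ≈ 67.6 mm, slope below 0.4% | 67 mm |
| Top slab yaw | 23.7–24.0° (one reading, scene-view area moments, 23.6°) | 23.9° (base slab) |
| Sheet yaw | 23.7–24.0° | 23.9° (base slab) |

- **Centring:** the raw centres are about 1.5 mm (sheet) and 2.5 mm (slab) from the base slab's. The offset grows with height in both views, so part of it may be camera calibration.
- **Base slab:** its visible corner is at the same pixel before and after, as judged by eye, so I saw no shift.
- **View disagreement:** the two cameras differed by 2–4 mm in x throughout. I used their mean and checked it against the gripper position.
- **Rye slab:** the final reading was unreliable, with rectangle fit 161.5° against 160.8° at the start and centre within about 2 mm. The area-moments angle moved more, from 160.3° to 157.0°. I put this down to the arm's shadow. The arm stayed at least 90 mm above it and never touched it.

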